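# Change over the reactor's cooling-water filters

## Robot

A 6-joint arm with a two-finger parallel gripper is mounted at the origin on the work surface. World frame = base frame: x ahead of the robot, y to its left, z up, the work surface at z = 0. Lengths are in m, angles in rad, forces in N, time in s.
With the tool pointing down it reaches from about 0.425 to 0.95 m from the base axis. Payload 3.5 kg.
Tool frame: the origin (TCP) lies on the centre line of the jaws, within the pads' length; the fingertips stand 8 mm ahead of it and the grasp point (between the pads) lies 11 mm behind it; z points along the fingers, y is the line along which they close (so a half turn about z gives the same grasp; the last joint's range is limited). The gripper opens to 85 mm and grips with 20 to 120 N. Pads are 22 mm wide; open, the fingers measure 114 mm over their backs; the gripper's body (76 mm by 85 mm) begins 54 mm behind the grasp point. The pads swing forward as they close: fully open they stand 13 mm farther back than shut.
Start: joints at [0.972, 0.286, 1.577, -0, 1.279, -0.15], TCP at [0.293, 0.608, 0.239] pointing down, gripper open.
Joint ranges: [-2.77, 2.77], [-0.9, 2.22], [0.21, 2.48], [-1.53, 4.67], [0.24, 2.81], [-2.84, 2.84]. Speed limits (rad/s): [2.79, 2.79, 3.14, 3.14, 3.14, 3.14].

## Interface

Orientations are given as a unit quaternion [x, y, z, w].
In Python, from plant import ctrl gives the robot as it stands. The module is installed in compiled form; this text tells all that it offers.
- The arm moves only by the tool send_rows, never from a script. Its argument "steps" is a list of rows, each a list of 5 numbers: the shift along the tool's x, y, z in m, then the turn about the tool's z in degrees, then the opening, from -1 (shut) to 1 (fully open). A call has 1 to 12 rows; each row is the pose to reach, as a shift and turn from the pose commanded when the call began, along the tool's axes at that moment; what a row does not reach only later rows make up. A row lasts 1/10 s, in which the tool goes at most 50 mm and 8.59 degrees, less where a joint would pass 70% of its speed; a pose out of reach is approached as far as the arm can. A call with a gripper value outside its range is refused whole. The fingers move at their own pace and stop on an object; "squeeze" is the grip in N (left out, the last holds). Time passes only in rows, so rows that repeat a pose let the fingers close. It gives the time, the measured TCP pose, the force, the opening and the grip force at its end, in the units of the state.
- ctrl.get_state(): the state, without advancing time (a new reading comes with each control period).
- ctrl.read_camera(name): name is "scene" or "top" or "wrist"; returns the picture (480x640x3 uint8, red, green, blue); there is no depth.
- ctrl.calibration(name): a dict with "intrinsics" (3x3 intrinsics, pixels), "k1" (the pictures are not rectified: a ray, as slopes to the right and down, at radius r is drawn at 1 + k1 r^2 times it, then the intrinsics apply), "extrinsics" (4x4, takes a point from world to camera coordinates); the wrist camera has in their place "tool_from_camera" (4x4, takes a point from camera to tool coordinates, whose origin is the TCP and whose axes are the flange's). Camera axes: x right, y up, looking along -z (the intrinsics and any distortion apply to the point x, -y, -z); pixel columns grow to the right and rows downward; lengths in m; the calibration is good to about 2 mm. A picture is of the moment at which its call begins: read the wrist's pose just before it. calibration takes no time and is no camera call.
- ctrl.sign_off(): hands the job in; it is judged then, once.
The state is a dict: "time": time; "qpos": joint angles; "dq": joint speeds; "joint_efforts": joint torques, N m; "eef_pos": TCP position; "tcp_rot": TCP orientation; "contact_force": force on the tool from outside, world axes, zero at the start; "wrist_torque": the same for the moment, N m; "opening": opening from 0.0 (shut) to 1.0 (fully open); "finger_force": force on a finger pad.
Only numpy, scipy, OpenCV 4.12 (cv2) and the standard library are available. Lean on these libraries where they do the work, as an engineer would, in place of code of your own. Each camera call takes 0.05 s, during which the arm holds its last target. There are 200 camera calls.

## Task

Change the cooling water over from the filter in use to the standby filter without cutting off the flow: push the shut lever on the other filter's leg round with a fingertip until it is fully open, in line with its pipe, and only then push the lever of the filter that was in use fully shut, square across its pipe. Push the levers, do not grip them; leave the bypass valve (the leg without a filter) and all the loose things about the skid as they are.

Things in the scene. Friction and masses are not known exactly. Their poses are not given: they have to be found in the camera images.
- skid: Fixed filter skid: white plate 420 x 560 x 8 mm, origin under its centre. 22 mm header pipes along its y at x = -170 (inlet, robot side) and +165 mm (outlet); three legs along its x between them, about 160 mm apart, in any order. Pipe axes 100 mm above the table, header tees reach 116 mm. Two dial gauges, 52 mm across, at (-170, -222) and (165, 222) mm reach 190 mm.
- standby_stem (a point): Standby leg: it has a filter (66 mm round steel head on a bowl, top 127 mm above the table, 115 mm downstream of the valve stem) and its valve lever starts shut, across the pipe. Point on the vertical turning axis of its valve, 151 mm above the table (mid-height of the sleeve); axes as the skid's. Under the lever, the valve body reaches 119 mm, 133 mm at the stem.
- standby_sleeve (a point): Middle of the black plastic sleeve of the standby lever, 61 mm from the turning axis, 151 mm above the table. The sleeve is 18 mm wide, 70 mm long (26 to 96 mm from the axis) and 12 mm thick (145 to 157 mm high). The point's y axis runs out along the lever, x is across it.
- standby_lever (a joint): Angle of the standby lever, rad: 0 = fully shut (lever across its pipe, pointing to the skid's +y), 1.571 = fully open (lever along its pipe, pointing back to the skid's -x, towards the robot). Grows counter-clockwise seen from above. Stops at both ends, stays where it is left; about 6 N near the end of the sleeve turns it, a little more when fast.
- duty_stem (a point): Duty leg, the one in use: it has the same kind of filter, and its lever starts open, along the pipe. Point on the vertical turning axis of its valve, 151 mm above the table (mid-height of the sleeve); axes as the skid's. Under the lever, the valve body reaches 119 mm, 133 mm at the stem.
- duty_sleeve (a point): Middle of the black plastic sleeve of the duty lever, 61 mm from the turning axis, 151 mm above the table. The sleeve is 18 mm wide, 70 mm long (26 to 96 mm from the axis) and 12 mm thick (145 to 157 mm high). The point's y axis runs out along the lever, x is across it.
- duty_lever (a joint): Angle of the duty lever, rad: 0 = fully shut (lever across its pipe, pointing to the skid's +y), 1.571 = fully open (lever along its pipe, pointing back to the skid's -x, towards the robot). Grows counter-clockwise seen from above. Stops at both ends, stays where it is left; about 6 N near the end of the sleeve turns it, a little more when fast.
- bypass_stem (a point): Bypass leg: a plain pipe with hexagon unions and no filter; its lever starts shut, across the pipe. Not to be operated. Point on the vertical turning axis of its valve, 151 mm above the table (mid-height of the sleeve); axes as the skid's. Under the lever, the valve body reaches 119 mm, 133 mm at the stem.
- bypass_sleeve (a point): Middle of the black plastic sleeve of the bypass lever, 61 mm from the turning axis, 151 mm above the table. The sleeve is 18 mm wide, 70 mm long (26 to 96 mm from the axis) and 12 mm thick (145 to 157 mm high). The point's y axis runs out along the lever, x is across it.
- bypass_lever (a joint): Angle of the bypass lever, rad: 0 = fully shut (lever across its pipe, pointing to the skid's +y), 1.571 = fully open (lever along its pipe, pointing back to the skid's -x, towards the robot). Grows counter-clockwise seen from above. Stops at both ends, stays where it is left; about 6 N near the end of the sleeve turns it, a little more when fast.
- spare_filter: Bystander: spare filter cartridge, bronze with steel ends, 32 mm across, 66 mm tall, standing on the skid plate between legs; origin in the middle of its underside. Loose.
- oring_jar: Bystander: small jar of O-rings, 44 mm across, 45 mm tall, standing on the skid plate between legs; origin in the middle of its underside. Loose.
- spanner: Bystander: open-ended spanner 150 mm long lying on the skid plate between legs; origin in the middle of its underside. Loose.
- pipe_clamp: Bystander: steel pipe clamp ring, 50 mm across with a 15 mm lug, 14 mm high, lying on the skid plate; origin in the middle of its underside. Loose.
- sample_bottle: Bystander: amber sample bottle, 56 mm across, 110 mm tall, on the table left of the skid; origin in the middle of its underside. Loose.
- beaker: Bystander: glass beaker, 68 mm across, 90 mm tall, on the table right of the skid; origin in the middle of its underside. Loose.
- thermometer: Bystander: round digital thermometer head, 72 mm across, 24 mm thick, lying on the table left of the skid; origin in the middle of its underside. Loose.

How it is judged:
By the outcome, as a careful person would: the job done as asked, in the order asked, and still so for the second after the job is handed in, with the robot touching nothing.
It also fails if it takes over 64 s, if anything falls off the work surface, if the arm or the gripper's body presses on something with over 40 N, if the wrist force passes 120 N, or if a joint passes its speed limit or range.

## Working session

There is one attempt and no reset: what is moved stays moved. The work goes in short steps, Python scripts to look and compute and a tool call to move; the robot and the scene stay as the last step left them, time stands still between calls to the robot, and variables do not carry over. Pictures are saved under pics/ and viewed, at most 10 in all, crops included, and the job is handed in when it is done.

Besides the shell and the picture viewer there is one more tool, called by a JSON object that holds its "op" and its "data". send_rows: Moves the arm, as the interface text tells. Its arguments: {"type":"object","properties":{"steps":{"type":"array","items":{"type":"array","items":{"type":"number"}}},"squeeze":{"type":"number"}},"required":["steps"]}

```bash
mkdir -p pics
cat > h.py <<'E'
import numpy as np, cv2
from plant import ctrl
def snap(cam,fn):
    im=ctrl.read_camera(cam); cv2.imwrite('pics/'+fn,cv2.cvtColor(im,cv2.COLOR_RGB2BGR)); return im
def ray(cam,uv):
    c=ctrl.calibration(cam); K=np.array(c['intrinsics']); k=c['k1']
    d=np.array([(uv[0]-K[0,2])/K[0,0],(uv[1]-K[1,2])/K[1,1]]); u=d.copy()
    for _ in range(20): u=d/(1+k*(u@u))
    E=np.array(c['extrinsics']); R=E[:3,:3]; o=-R.T@E[:3,3]
    return o,R.T@np.array([u[0],-u[1],-1])
def at(cam,uv,z):
    o,d=ray(cam,uv); return o+d*(z-o[2])/d[2]
E
python3 -c "
from h import *
snap('top','top.png');snap('scene','scene.png')
s=ctrl.get_state();print(s['eef_pos'],s['tcp_rot'],s['time'])
print(ctrl.calibration('top'))"
```

```text
[0.29248826 0.60768593 0.23805605] [ 2.22513982e-01  9.74928875e-01 -1.02507003e-03 -4.08475455e-04] 0.1
{'intrinsics': array([[579.3935468 ,   0.        , 306.95900517],
       [  0.        , 579.3935468 , 235.78658336],
       [  0.        ,   0.        ,   1.        ]]), 'k1': -0.16403135655136827, 'extrinsics': array([[ 8.24397073e-03, -9.99873397e-01, -1.36097861e-02,
         1.14897863e-03],
       [ 9.92809546e-01,  6.55881574e-03,  1.19524837e-01,
        -5.15388465e-01],
       [-1.19420441e-01, -1.44972848e-02,  9.92737925e-01,
        -1.42584286e+00],
       [ 0.00000000e+00,  0.00000000e+00,  0.00000000e+00,
         1.00000000e+00]])}
```

View pics/top.png

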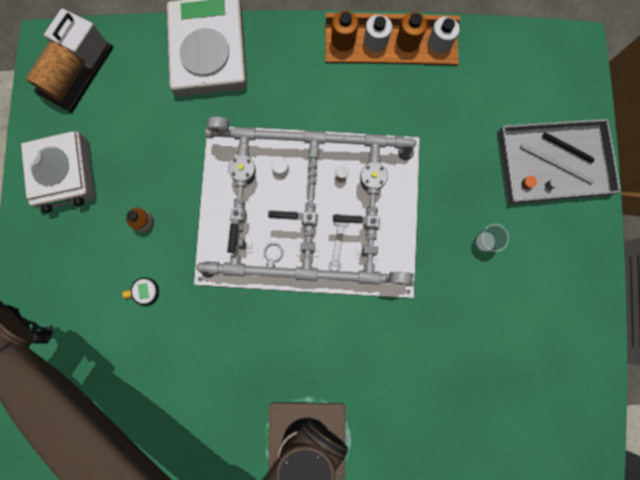

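View pics/scene.png

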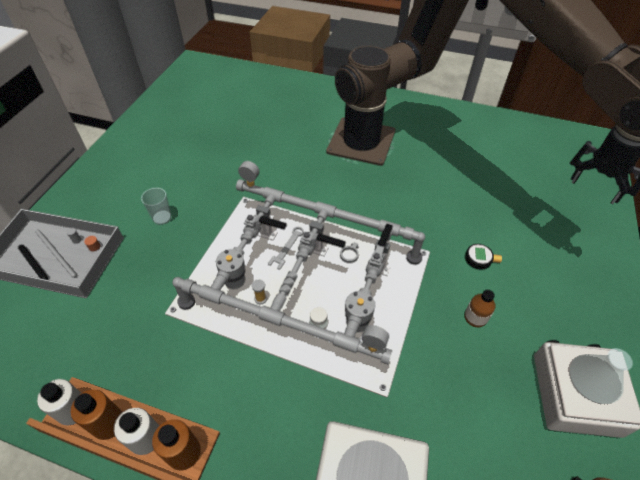

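The top view shows three legs. On the left is the duty leg, with a filter and an open lever near (233,237). The middle leg is the bypass, with its lever at (284,215). On the right is the standby leg, with a filter at (374,175) and its lever at (348,219). I'll enlarge the middle.

```bash
python3 -c "
from h import *
im=cv2.imread('pics/top.png')[120:300,190:425];cv2.imwrite('pics/c.png',cv2.resize(im,None,fx=3.3,fy=3.3,interpolation=cv2.INTER_CUBIC))"
```

```text
(no output)
```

View pics/c.png

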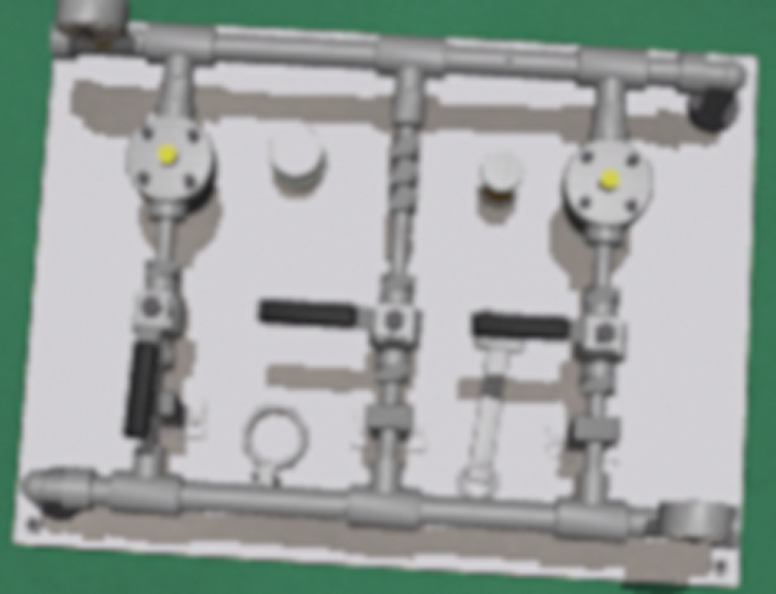

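```bash
python3 -c "
from h import *
P=dict(Dst=(151,306,.152),Bst=(394,320,.152),Sst=(604,332,.152),Sfar=(473,325,.157),Snear=(570,328,.157),Dnear=(147,342,.157),Dfar=(135,437,.157),Bfar=(260,311,.157),c1=(757,57,.008),c2=(738,585,.008),c3=(13,543,.008),Dfil=(166,154,.13),Sfil=(609,180,.13))
W={}
for k,(x,y,z) in P.items(): W[k]=at('top',(190+x/3.3,120+y/3.3),z); print(k,W[k].round(4))
n=lambda a,b:np.linalg.norm((W[a]-W[b])[:2]).round(4)
print(n('c1','c2'),n('c2','c3'),n('Dst','Bst'),n('Bst','Sst'),n('Sst','Sfar'),n('Dst','Dfar'),n('Dst','Dfil'),n('Sst','Sfil'))
d=W['Dst']-W['Sst'];print('yaw',np.arctan2(-d[0],d[1]));d=W['c3']-W['c2'];print('yaw',np.arctan2(-d[0],d[1]));d=W['c1']-W['c2'];print('yaw',np.arctan2(d[1],d[0]))
s=ctrl.get_state()
from scipy.spatial.transform import Rotation as R
print(R.from_quat(s['tcp_rot']).as_matrix().round(4),s['opening'])
"
```

```text
Dst [0.5537 0.1692 0.152 ]
Bst [ 0.5447 -0.0021  0.152 ]
Sst [ 0.5372 -0.1493  0.152 ]
Sfar [ 0.5407 -0.0573  0.157 ]
Snear [ 0.5391 -0.125   0.157 ]
Dnear [0.5274 0.1707 0.157 ]
Dfar [0.4605 0.1776 0.157 ]
Bfar [0.5497 0.0917 0.157 ]
c1 [ 0.7811 -0.2883  0.008 ]
c2 [ 0.363  -0.2664  0.008 ]
c3 [0.3908 0.293  0.008 ]
Dfil [0.6688 0.1643 0.13  ]
Sfil [ 0.6512 -0.156   0.13  ]
0.4187 0.56 0.1715 0.1474 0.0921 0.0936 0.1152 0.1142
yaw -0.0518794727487029
yaw -0.049693484549823634
yaw -0.052414984847479196
[[-9.010e-01  4.339e-01 -1.300e-03]
 [ 4.339e-01  9.010e-01 -1.800e-03]
 [ 3.000e-04 -2.200e-03 -1.000e+00]] 1.0049257063343433
```

{"op": "send_rows", "data": {"steps": [[-0.4,-0.355,0,96,-1],[-0.4,-0.355,0,96,-1],[-0.4,-0.355,0,96,-1],[-0.4,-0.355,0,96,-1],[-0.4,-0.355,0,96,-1],[-0.4,-0.355,0,96,-1],[-0.4,-0.355,0,96,-1],[-0.4,-0.355,0,96,-1],[-0.4,-0.355,0,96,-1],[-0.4,-0.355,0,96,-1],[-0.4,-0.355,0,96,-1],[-0.4,-0.355,0,96,-1]]}}

```text
time: 1.3
eef_pos: [0.5003, 0.1112, 0.239]
tcp_rot: [0.875, 0.483, -0.0, 0.0]
contact_force: [-0.5, 0.6, 0.4]
opening: -0.001
finger_force: 0.0
```

```bash
cat >> h.py <<'E'
from scipy.spatial.transform import Rotation as Rn
S=np.array([.537,-.150]);D=np.array([.5537,.1692]);ex=np.array([.9987,-.051]);ey=np.array([.051,.9987])
def to(xy,z,yaw):
    s=ctrl.get_state();R=Rn.from_quat(s['tcp_rot']).as_matrix();p=np.array(s['eef_pos'])
    d=R.T@(np.array([*xy,z])-p);y0=np.degrees(np.arctan2(R[1,0],R[0,0]))
    return d.round(4),round((y0-yaw+180)%360-180,1)
def st():
    s=ctrl.get_state();R=Rn.from_quat(s['tcp_rot']).as_matrix()
    print(s['time'],np.round(s['eef_pos'],4),'yaw',np.degrees(np.arctan2(R[1,0],R[0,0])).round(1),'F',np.round(s['contact_force'],1),'q',np.round(s['qpos'],2),s['opening'])
E
python3 -c "
from h import *
st();print(to(S+.04*ex+.075*ey,.2,-3))"
```

```text
1.3 [0.5003 0.1112 0.239 ] yaw 57.8 F [-0.5  0.6  0.4] q [ 0.02 -0.08  1.97 -0.    1.25  0.58] -0.0006198567756001476
(array([-0.1165,  0.1684,  0.0391]), np.float64(60.8))
```

{"op": "send_rows", "data": {"steps": [[-0.1165,0.168,0,61,-1],[-0.1165,0.168,0,61,-1],[-0.1165,0.168,0,61,-1],[-0.1165,0.168,0,61,-1],[-0.1165,0.168,0,61,-1],[-0.1165,0.168,0,61,-1],[-0.1165,0.168,0,61,-1],[-0.1165,0.168,0,61,-1],[-0.1165,0.168,0,61,-1]]}}

```text
time: 2.2
eef_pos: [0.5807, -0.0718, 0.239]
tcp_rot: [1.0, -0.022, -0.0, -0.0]
contact_force: [-0.2, 0.6, 0.7]
opening: 0.001
finger_force: 0.0
```

```bash
python3 -c "
from h import *
st();print(to(S+.04*ex+.075*ey,.146,-3));snap('wrist','w1.png')
c=ctrl.calibration('wrist');print(c)"
```

```text
2.2 [ 0.5807 -0.0718  0.239 ] yaw -2.5 F [-0.2  0.6  0.7] q [-0.3   0.09  1.8   0.    1.25  1.32] 0.000579157930901703
(array([0.0004, 0.0054, 0.0929]), np.float64(0.5))
{'intrinsics': array([[334.74271572,   0.        , 323.12944669],
       [  0.        , 334.74271572, 238.16413742],
       [  0.        ,   0.        ,   1.        ]]), 'k1': -0.0164297358483139, 'tool_from_camera': array([[-7.86901226e-04,  9.45549954e-01,  3.25476060e-01,
         8.35617525e-02],
       [ 9.99999486e-01,  9.51984548e-04, -3.47946094e-04,
         1.77159796e-03],
       [-6.38848592e-04,  3.25475619e-01, -9.45550217e-01,
        -1.33348555e-01],
       [ 0.00000000e+00,  0.00000000e+00,  0.00000000e+00,
         1.00000000e+00]])}
```

View pics/w1.png

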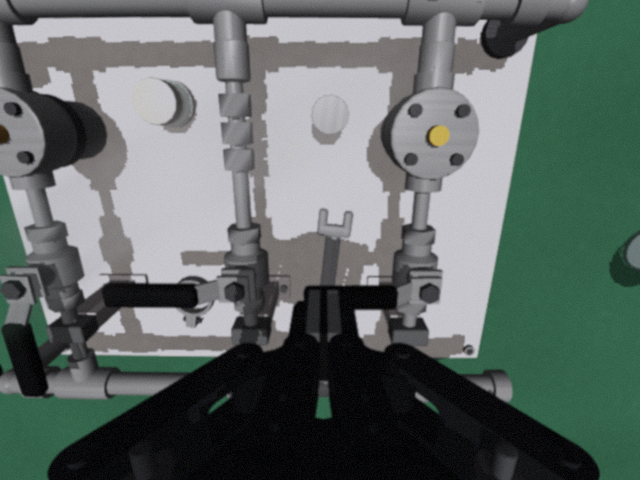

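The wrist view shows the standby stem bolt at (429,292), the duty bolt at (13,289) and the bypass bolt at (234,292). The shut fingertips are at (307–342,290). I'll check these against the map.

```bash
cat >> h.py <<'E'
def wat(uv,z,s):
    c=ctrl.calibration('wrist');K=c['intrinsics'];d=np.array([(uv[0]-K[0,2])/K[0,0],(uv[1]-K[1,2])/K[1,1]]);u=d.copy()
    for _ in range(20):u=d/(1+c['k1']*(u@u))
    T=c['tool_from_camera'];R=Rn.from_quat(s['tcp_rot']).as_matrix()
    o=R@T[:3,3]+s['eef_pos'];v=R@T[:3,:3]@np.array([u[0],-u[1],-1]);return (o+v*(z-o[2])/v[2]).round(4)
E
python3 -c "
from h import *
s=ctrl.get_state()
for n,p,z in [('S',(429,292),.157),('D',(13,289),.157),('B',(234,292),.157),('sl',(397,286),.157),('sl',(397,307),.145),('Sf',(438,134),.133)]:print(n,wat(p,z,s))
print(ctrl.get_state()['time'])"
```

```text
S [ 0.5455 -0.1487  0.157 ]
D [0.5609 0.1536 0.157 ]
B [ 0.5518 -0.008   0.157 ]
sl [ 0.5514 -0.1254  0.157 ]
sl [ 0.527  -0.1286  0.145 ]
Sf [ 0.6537 -0.1558  0.133 ]
2.25
```

{"op": "send_rows", "data": {"steps": [[0.003,0.003,0.046,0.5,-1],[0.003,0.003,0.093,0.5,-1],[0.003,0.003,0.093,0.5,-1],[0.003,0.003,0.093,0.5,-1]]}}

```text
time: 2.65
eef_pos: [0.5833, -0.0754, 0.1461]
tcp_rot: [1.0, -0.027, -0.001, -0.0]
contact_force: [-0.3, -0.3, 0.7]
opening: 0.001
finger_force: 0.0
```

```bash
python3 -c "
from h import *
st()
s=ctrl.get_state();
for t in np.radians(np.linspace(0,90,10)):
    e=-np.sin(t)*ex+np.cos(t)*ey; f=np.cos(t)*ex+np.sin(t)*ey
    print(np.degrees(t).round(),to(S+.075*e+.020*f,.146,-3+np.degrees(t)))"
```

```text
2.65 [ 0.5833 -0.0754  0.1461] yaw -3.1 F [-0.3 -0.3  0.7] q [-0.3   0.19  1.87  0.    1.08  1.32] 0.0012175031609656481
0.0 (array([-0.0224,  0.002 ,  0.0001]), np.float64(-0.1))
10.0 (array([-0.0358, -0.0003,  0.0002]), np.float64(-10.1))
20.0 (array([-0.0493, -0.0002,  0.0002]), np.float64(-20.1))
30.0 (array([-0.0626,  0.0022,  0.0002]), np.float64(-30.1))
40.0 (array([-0.0753,  0.0069,  0.0002]), np.float64(-40.1))
50.0 (array([-0.087 ,  0.0137,  0.0003]), np.float64(-50.1))
60.0 (array([-0.0973,  0.0224,  0.0003]), np.float64(-60.1))
70.0 (array([-0.106 ,  0.0328,  0.0003]), np.float64(-70.1))
80.0 (array([-0.1127,  0.0446,  0.0003]), np.float64(-80.1))
90.0 (array([-0.1173,  0.0573,  0.0003]), np.float64(-90.1))
```

{"op": "send_rows", "data": {"steps": [[-0.012,0.002,0,0,-1],[-0.022,0.002,0,0,-1],[-0.029,0.001,0,-5,-1],[-0.036,0,0,-10,-1],[-0.043,0,0,-15,-1],[-0.049,0,0,-20,-1],[-0.056,0.001,0,-25,-1],[-0.063,0.002,0,-30,-1],[-0.069,0.004,0,-35,-1],[-0.075,0.007,0,-40,-1],[-0.081,0.01,0,-45,-1],[-0.087,0.014,0,-50,-1]]}}

```text
time: 3.85
eef_pos: [0.4978, -0.0843, 0.1493]
tcp_rot: [0.917, 0.398, 0.004, 0.001]
contact_force: [4.0, 3.6, 0.1]
opening: 0.002
finger_force: 2.9
```

```bash
python3 -c "
from h import *
st()
s=ctrl.get_state();
for d in (60,70,80,85,90,93):
    t=np.radians(d)
    e=-np.sin(t)*ex+np.cos(t)*ey; f=np.cos(t)*ex+np.sin(t)*ey
    print(d,to(S+.075*e+.020*f,.146,-3+np.degrees(t)))"
```

```text
3.85 [ 0.4978 -0.0843  0.1493] yaw 46.9 F [4.  3.6 0.1] q [-0.37  0.    2.07  0.    1.06  0.38] 0.001831722272154557
60 (array([-0.0148, -0.0039,  0.0032]), np.float64(-10.1))
70 (array([-0.0283, -0.0039,  0.0031]), np.float64(-20.1))
80 (array([-0.0416, -0.0015,  0.0031]), np.float64(-30.1))
85 (array([-0.0481,  0.0006,  0.003 ]), np.float64(-35.1))
90 (array([-0.0543,  0.0032,  0.003 ]), np.float64(-40.1))
93 (array([-0.058,  0.005,  0.003]), np.float64(-43.1))
```

{"op": "send_rows", "data": {"steps": [[-0.007,-0.003,0.001,-5,-1],[-0.015,-0.004,0.002,-10,-1],[-0.022,-0.004,0.003,-15,-1],[-0.028,-0.004,0.003,-20,-1],[-0.035,-0.003,0.003,-25,-1],[-0.042,-0.001,0.003,-30,-1],[-0.048,0.001,0.003,-35,-1],[-0.054,0.003,0.003,-40,-1],[-0.054,0.003,0.003,-40,-1]]}}

```text
time: 4.75
eef_pos: [0.4623, -0.1265, 0.1461]
tcp_rot: [0.727, 0.687, 0.002, 0.002]
contact_force: [0.8, 2.2, 1.5]
opening: -0.0
finger_force: 1.1
```

```bash
python3 -c "
from h import *
st();print(to(S-.075*ex+.020*ey,.146,87))"
```

```text
4.75 [ 0.4623 -0.1265  0.1461] yaw 86.7 F [0.8 2.2 1.5] q [-0.48 -0.05  2.13  0.    1.06 -0.42] -4.688698242435959e-05
(array([0.0003, 0.0008, 0.0001]), np.float64(-0.3))
```

Now I'll push on in small steps until the stop resists.

{"op": "send_rows", "data": {"steps": [[-0.002,0,0,0,-1],[-0.003,0,0,0,-1],[-0.003,0,0,0,-1]]}}

```text
time: 5.05
eef_pos: [0.4618, -0.1274, 0.1452]
tcp_rot: [0.727, 0.686, 0.002, -0.001]
contact_force: [0.7, 9.2, 7.6]
opening: -0.0
finger_force: 5.0
```

{"op": "send_rows", "data": {"steps": [[-0.002,0,0,0,-1],[-0.003,0,0,0,-1],[-0.003,0,0,0,-1]]}}

```text
time: 5.35
eef_pos: [0.4618, -0.1275, 0.1452]
tcp_rot: [0.728, 0.686, 0.005, -0.003]
contact_force: [2.5, 17.9, 10.1]
opening: 0.002
finger_force: 9.6
```

{"op": "send_rows", "data": {"steps": [[0.01,0,0,0,-1],[0.03,0,0,0,-1],[0.03,0,-0.04,0,-1],[0.03,0,-0.09,0,-1],[0.03,0,-0.09,0,-1],[0.03,0,-0.09,0,-1]]}}

```text
time: 5.95
eef_pos: [0.463, -0.103, 0.2351]
tcp_rot: [0.727, 0.687, 0.0, 0.002]
contact_force: [-0.5, -0.1, -0.9]
opening: 0.001
finger_force: 0.0
```

```bash
python3 -c "
from h import *
st();print(to(D-.075*ex-.040*ey,.239,87));snap('wrist','w2.png')
im=snap('top','t2.png')[190:300,190:425]
cv2.imwrite('pics/c2.png',cv2.resize(im[...,::-1],None,fx=3.3,fy=3.3,interpolation=cv2.INTER_CUBIC))"
```

```text
5.95 [ 0.463  -0.103   0.2351] yaw 86.7 F [-0.5 -0.1 -0.9] q [-0.43 -0.17  2.06 -0.    1.24 -0.38] 0.0014147686773947862
(array([ 0.2364,  0.0003, -0.0046]), np.float64(-0.3))
```

View pics/w2.png

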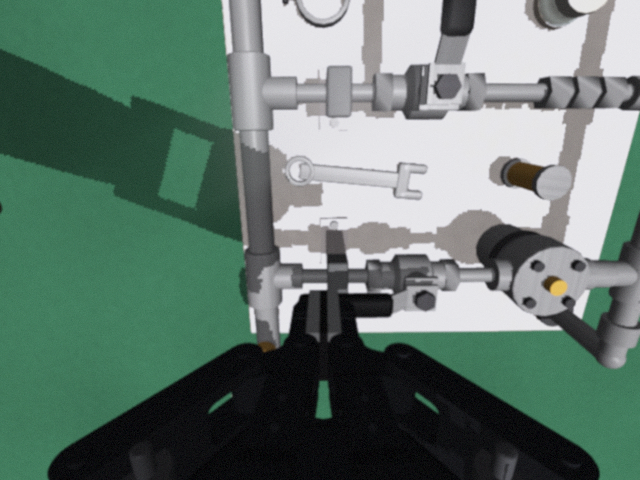

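The standby lever, with its sleeve at (375,304) and stem at (424,299), lies along the pipe, and the stop resisted the push. It's open, and the other items haven't moved. Next is the duty lever.

{"op": "send_rows", "data": {"steps": [[0.05,0,0,0,-1],[0.09,0,0,0,-1],[0.13,0,0,0,-1],[0.17,0,0,0,-1],[0.21,0,0,0,-1],[0.232,0,0,0,-1],[0.232,0,0,0,-1],[0.232,0,0,0,-1]]}}

```text
time: 6.85
eef_pos: [0.4747, 0.1291, 0.2315]
tcp_rot: [0.726, 0.687, -0.002, -0.001]
contact_force: [-0.0, -0.6, 0.1]
opening: 0.002
finger_force: 0.0
```

```bash
python3 -c "
from h import *
st();snap('wrist','w3.png')
print(to(D-.075*ex-.040*ey,.146,87))"
```

```text
6.85 [0.4747 0.1291 0.2315] yaw 86.8 F [-0.  -0.6  0.1] q [ 0.06 -0.12  2.02 -0.    1.24  0.11] 0.0015323655891551
(array([0.0047, 0.0017, 0.0859]), np.float64(-0.2))
```

View pics/w3.png

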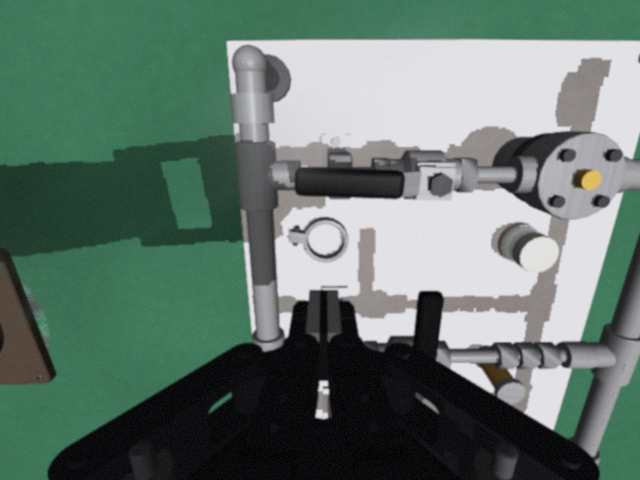

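View pics/c2.png

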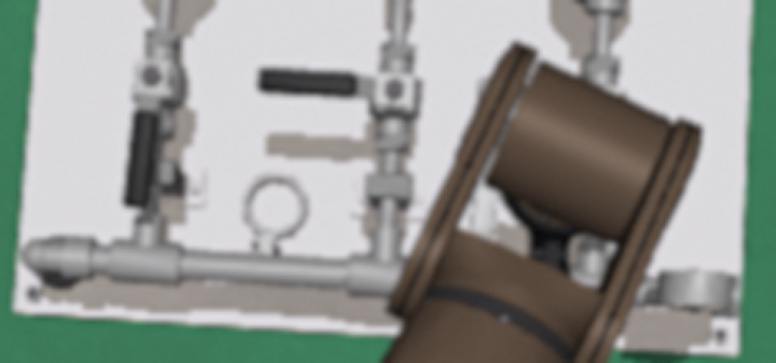

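The wrist view shows the duty sleeve from (297,180) to (403,184) and its stem at (440,184). The fingers are on the bypass side, and the bypass lever tip at (430,292) is clear. I'll descend here.

{"op": "send_rows", "data": {"steps": [[0,0.002,0.045,0,-1],[0,0.002,0.086,0,-1],[0,0.002,0.086,0,-1],[0,0.002,0.086,0,-1]]}}

```text
time: 7.3
eef_pos: [0.4774, 0.1281, 0.1471]
tcp_rot: [0.727, 0.686, -0.001, -0.001]
contact_force: [-0.3, 0.2, -0.2]
opening: 0.004
finger_force: 0.0
```

```bash
python3 -c "
from h import *
st();s=ctrl.get_state()
for d in range(90,-1,-10):
    t=np.radians(d)
    e=-np.sin(t)*ex+np.cos(t)*ey; f=np.cos(t)*ex+np.sin(t)*ey
    print(d,to(D+.075*e-.020*f,.146,-3+np.degrees(t)))"
```

```text
7.3 [0.4774 0.1281 0.1471] yaw 86.7 F [-0.3  0.2 -0.2] q [ 0.06 -0.02  2.09 -0.    1.07  0.11] 0.004079985806687249
90 (array([ 0.0249, -0.001 ,  0.0011]), np.float64(-0.3))
80 (array([ 0.0382, -0.0034,  0.0011]), np.float64(9.7))
70 (array([ 0.0518, -0.0035,  0.0011]), np.float64(19.7))
60 (array([ 0.0651, -0.0012,  0.0011]), np.float64(29.7))
50 (array([0.0778, 0.0033, 0.0011]), np.float64(39.7))
40 (array([0.0896, 0.01  , 0.001 ]), np.float64(49.7))
30 (array([0.1   , 0.0186, 0.001 ]), np.float64(59.7))
20 (array([0.1088, 0.029 , 0.001 ]), np.float64(69.7))
10 (array([0.1156, 0.0406, 0.001 ]), np.float64(79.7))
0 (array([0.1203, 0.0533, 0.0009]), np.float64(89.7))
```

{"op": "send_rows", "data": {"steps": [[0.012,-0.001,0.001,0,-1],[0.025,-0.001,0.001,0,-1],[0.032,-0.002,0.001,5,-1],[0.038,-0.003,0.001,10,-1],[0.045,-0.004,0.001,15,-1],[0.052,-0.004,0.001,20,-1],[0.059,-0.003,0.001,25,-1],[0.065,-0.001,0.001,30,-1],[0.072,0.001,0.001,35,-1],[0.078,0.003,0.001,40,-1],[0.084,0.006,0.001,45,-1],[0.09,0.01,0.001,50,-1]]}}

```text
time: 8.5
eef_pos: [0.493, 0.2184, 0.1483]
tcp_rot: [0.949, 0.315, -0.0, 0.002]
contact_force: [-2.2, -6.0, 3.0]
opening: 0.0
finger_force: 2.8
```

```bash
python3 -c "
from h import *
st();s=ctrl.get_state()
for d in (30,20,10,5,0):
    t=np.radians(d)
    e=-np.sin(t)*ex+np.cos(t)*ey; f=np.cos(t)*ex+np.sin(t)*ey
    print(d,to(D+.075*e-.020*f,.146,-3+np.degrees(t)))"
```

```text
8.5 [0.493  0.2184 0.1483] yaw 36.7 F [-2.2 -6.   3. ] q [ 0.23  0.08  1.99 -0.    1.07  1.16] 7.616707421345923e-05
30 (array([ 0.0121, -0.0016,  0.0022]), np.float64(9.7))
20 (array([ 0.0256, -0.0016,  0.0022]), np.float64(19.7))
10 (array([0.0389, 0.0006, 0.0022]), np.float64(29.7))
5 (array([0.0454, 0.0026, 0.0022]), np.float64(34.7))
0 (array([0.0517, 0.0052, 0.0022]), np.float64(39.7))
```

{"op": "send_rows", "data": {"steps": [[0.006,-0.001,0.001,5,-1],[0.012,-0.002,0.002,10,-1],[0.019,-0.002,0.002,15,-1],[0.026,-0.002,0.002,20,-1],[0.032,-0.001,0.002,25,-1],[0.039,0.001,0.002,30,-1],[0.045,0.003,0.002,35,-1],[0.052,0.005,0.002,40,-1],[0.052,0.005,0.002,40,-1]]}}

```text
time: 9.4
eef_pos: [0.5374, 0.2472, 0.146]
tcp_rot: [1.0, -0.027, 0.0, -0.0]
contact_force: [-3.7, -0.1, 2.2]
opening: -0.001
finger_force: 1.5
```

{"op": "send_rows", "data": {"steps": [[0.002,0,0,0,-1],[0.003,0,0,0,-1],[0.003,0,0,0,-1]]}}

```text
time: 9.7
eef_pos: [0.5384, 0.2471, 0.1457]
tcp_rot: [1.0, -0.027, -0.002, -0.001]
contact_force: [-9.9, 1.4, 6.8]
opening: 0.001
finger_force: 4.8
```

{"op": "send_rows", "data": {"steps": [[0.002,0,0,0,-1],[0.003,0,0,0,-1],[0.003,0,0,0,-1]]}}

```text
time: 10.0
eef_pos: [0.5385, 0.2472, 0.1456]
tcp_rot: [1.0, -0.027, -0.007, -0.001]
contact_force: [-17.9, 2.5, 13.0]
opening: 0.0
finger_force: 9.1
```

It's at the stop. I'll back off, lift and move clear for a check.

{"op": "send_rows", "data": {"steps": [[-0.01,0,0,0,-1],[-0.03,0,0,0,-1],[-0.03,0,-0.045,0,-1],[-0.03,0,-0.09,0,-1],[-0.03,-0.05,-0.09,0,-1],[-0.03,-0.1,-0.09,0,-1],[-0.03,-0.15,-0.09,0,-1],[-0.03,-0.2,-0.09,0,-1],[-0.03,-0.25,-0.09,0,-1],[-0.03,-0.25,-0.09,0,-1],[-0.03,-0.25,-0.09,0,-1]]}}

```text
time: 11.1
eef_pos: [0.5272, 0.4978, 0.2337]
tcp_rot: [1.0, -0.027, 0.001, 0.0]
contact_force: [0.0, -0.3, -0.2]
opening: -0.001
finger_force: 0.0
```

```bash
python3 -c "
from h import *
st()
im=snap('top','t3.png')[120:300,125:425]
cv2.imwrite('pics/c3.png',cv2.resize(im[...,::-1],None,fx=2.6,fy=2.6,interpolation=cv2.INTER_CUBIC))"
```

```text
11.1 [0.5272 0.4978 0.2337] yaw -3.0 F [ 0.  -0.3 -0.2] q [ 0.62  0.4   1.44 -0.    1.3   2.24] -0.0007669458470436433
```

View pics/c3.png

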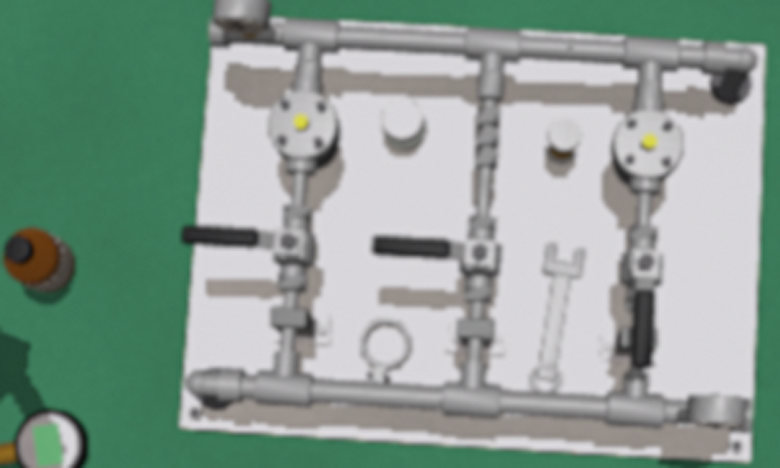

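The duty lever (183,234)–(257,238) is square across its pipe and parallel to the untouched bypass lever. The standby lever (644,290)–(641,365) is in line with its pipe, and the loose items are where they were.

```bash
python3 -c "
from plant import ctrl
print(ctrl.sign_off())"
```

```text
the job is handed in; nothing more can be done
None
```

I pushed the standby lever fully open, then the duty lever fully shut, each firmly against its stop; the final top view shows the bypass and loose items as they were, and the job is handed in at about 11 s.

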